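# Lock the battery-cover screw of a kitchen scale

### The arm

A 7-joint arm with a two-finger parallel gripper is mounted at the origin on a cart in front of the work surface, level with it; the furniture and walls round the work are solid. World frame = base frame: x ahead of the robot, y to its left, z up, the work surface at z = 0. Lengths are in m, angles in degrees, forces in N, time in s.
With the tool pointing down it reaches from about 0.35 to 0.9 m from the base axis. Payload 7.2 kg.
Tool frame: the origin (TCP) lies between the finger pads; the fingertips stand 19 mm ahead of it and the grasp point (between the pads) is the TCP; z points along the fingers, y is the direction in which the jaws open and shut (so a half turn about z gives the same grasp; the last joint's range is limited). The gripper opens to 85 mm and grips with 20 to 120 N. Pads are 22 mm wide; open, the fingers measure 114 mm over their backs; the gripper's body (76 mm by 85 mm) begins 54 mm behind the grasp point. The pads swing forward as they close: fully open they stand 13 mm farther back than shut.
Start: joints at [-80.97, 23.554, -0.728, 91.456, 0.321, 64.991, -4.71], TCP at [0.14, 0.609, 0.211] pointing down, gripper open.
Joint ranges: [-169.25, 169.25], [-16.82, 113.86], [-84.01, 82.57], [7.8, 145.47], [-59.2, 239.2], [7.22, 106.19], [-163.78, 163.78]. Speed limits (degrees/s): [136.94, 136.94, 172.46, 172.46, 180, 180, 180].

### API

Orientations are given as a 3x3 rotation matrix whose columns are the frame's x, y, z axes.
In Python, from workcell import * gives the robot as it stands. The module is installed in compiled form; this text tells all that it offers.
- The arm moves only by the tool send_rows, never from a script. Its argument "increments" is a list of rows, each a list of 5 numbers: the finger opening in cm, from 0 to 8.54, then the shift along the tool's x, y, z in cm, then the turn about the tool's z in degrees. In form: [[hand, tx, ty, tz, yaw], ...]. A call has 1 to 5 rows; each row is the pose to reach, as a shift and turn from the pose commanded when the call began, along the tool's axes at that moment; what a row does not reach only later rows make up. A row lasts 1/12 s, in which the tool goes at most 41.7 mm and 7.16 degrees, less where a joint would pass 70% of its speed; a pose out of reach is approached as far as the arm can. A call with a gripper value outside its range is refused whole. The fingers move at their own pace and stop on an object; "newtons" is the grip in N (left out, the last holds). Time passes only in rows, so rows that repeat a pose let the fingers close. It gives the time, the measured TCP pose, the force and the opening at its end, in the units of the state.
- state(): the state, without advancing time (a new reading comes with each control period).
- camera(name): name is "scene" or "top"; returns a dict with "color" (420x560x3 uint8, blue, green, red), "K" (3x3 intrinsics, pixels), "eye" and "attitude" of the camera in the world. Camera axes: x right, y up, looking along -z (the intrinsics and any distortion apply to the point x, -y, -z); pixel columns grow to the right and rows downward; lengths in m; the calibration is good to about 2 mm. A picture is of the moment at which its call begins. There is no depth.
- finish_job(): hands the job in, once; it reports no verdict.
The state is a dict: "time": time; "q": joint angles; "qd": joint speeds; "effort": joint torques, N m; "ee_pos": TCP position; "tool_rot": TCP orientation; "ft_force": force on the tool from outside, world axes, zero at the start; "ft_torque": the same for the moment, N m; "width": finger opening in m.
Only numpy, scipy, OpenCV 4.12 (cv2) and the standard library are available. Lean on these libraries where they do the work, as an engineer would, in place of code of your own. Each camera call takes 0.05 s, during which the arm holds its last target. There are 200 camera calls.

### The job

The kitchen scale lies upside down with its battery cover on. Take the screwdriver out of its block, set the bit in the slot of the cover's spring-loaded screw, push it in and keep pushing, gently enough not to crack the cover, while you turn it clockwise to the locked mark; let it spring up locked, then stand the screwdriver back in its block and let go. Touch the scale with nothing but the screwdriver, and leave the mug, salt shaker and pepper mill where they are.

Things in the scene. Friction and masses are not known exactly. Their poses are not given: they have to be found in the camera images.
- scale: Upturned kitchen scale, fixed, platform 170x136 mm; white housing 150x116 mm, its flat face 25 mm over the worktop, four rubber feet 4 mm high. Origin: centre of the underside, x along the 170 mm side. Screw spring: 3.5 N to start, 3.5 N more per mm: 13 N at 2.6 mm, 16 N at the bottom (3.5 mm), rigid beyond. The plastic cracks if the bit loads screw or scale with over 22 N, push and twist together.
- screw_axis (a point): Point on the screw's upright axis at the level of the housing's face; axes of the scale. Steel head 22 mm across in a recess 26 mm wide; its height is not measured: its top is from 4 mm below to 8 mm above this point. Slot right across it, 4.5 mm wide, 5 mm deep: blade play about 0.15 rad. Black dots on the cover show the slot's open direction, black bars the locked one.
- screw_turn (a joint): Turn of the screw, rad, grows clockwise seen from above, stops at 0 and 1.6, friction 0.02 N m. The slot lies 0.65 rad minus this value counter-clockwise from the scale's x axis. Starts in the open notch (0 to 0.29); half-way notch near 0.70; locked from 1.15 on (bars: 1.3). Between notches it turns only while pushed in 2.6 mm; let up in a notch, it springs up and is blocked.
- driver_handle (a point): Loose screwdriver, 150 mm long, about 130 g, upright, bit down. Point on its axis in the handle, 110 mm above the bit's edge, 40 mm below the top; x along the blade's breadth, y across the flats, z up. Black handle of rectangular section, 28 mm (x) by 22 mm (y, flats to grip), 74 mm long; under it a grey collar, a flat shoulder 70 mm above the bit's edge. Same after a half turn.
- driver_tip (a point): Middle of the screwdriver bit's edge, axes as driver_handle. Flat blade 12 mm broad (x), 2 mm thick at the edge, 4 mm thick 12 mm higher up; above it a round shaft 8 mm thick.
- stand: Wooden block, fixed in place, 76x76 mm, 78 mm high, origin at the centre of its underside; an upright hole 16 mm across goes right through its middle. The screwdriver hangs in it by its shoulder, bit 8 mm above the worktop, at any turn about its axis.
- stand_hole (a point): Centre of the mouth of the block's hole, in the block's top face; z up.
- tea_mug: Striped mug, 97 mm high, loose bystander; origin under its centre.
- salt_shaker: Small salt shaker, 44 mm wide, 90 mm high, loose bystander; origin under its centre.
- pepper_mill: Wooden pepper mill, 58 mm wide, 170 mm high, loose bystander; origin under its centre.
Not all that is in view belongs to the job. What is meant by the part that bears driver_handle is not yellow, and is the smaller of those in its own colour.

How it is judged (in metres and radians):
On the way, in this order (a step that is already met when the one before it is completed fails the run):
1. the screwdriver's bit pushes on the screw, which is still in its open notch (contact force between driver and scale above 6 N and horizontal distance between driver_tip and screw_axis below 0.006 m and value of joint screw_turn below 0.4 rad), for 0.1 s.
2. the screw has been turned clockwise into its locked notch, the bit still on it (value of joint screw_turn above 1.15 rad and horizontal distance between driver_tip and screw_axis below 0.006 m), for 0.1 s.
3. the screwdriver stands in its block again (horizontal distance between driver_tip and stand_hole below 0.012 m and z of driver_tip in the frame of stand_hole below -0.064 m), for 0.2 s.
At the end, for the whole second after the job is handed in: The screw is locked (turned past 1.15 rad) and the screwdriver is off it; the screwdriver stands upright (within 0.15 rad) and at rest in the block's hole, its bit at least 64 mm below the mouth; it is let go (all of step 3 and value of joint screw_turn above 1.15 rad and angle between driver_handle's own z axis and vertical below 0.15 rad and linear speed of driver below 0.02 m/s and contact force between driver and scale below 0.5 N); the robot touches nothing.
It fails at once if the screwdriver loads the scale or its screw with more than 22 N (contact force between driver and scale above 22 N).
It fails at once if the fingers or the arm touch the scale (over 2 N) (contact force between any of the fingers, the arm and scale above 2 N).
It fails at once if the mug, salt shaker or pepper mill is moved more than 20 mm (distance of any of tea_mug, salt_shaker, pepper_mill from where it was at the start of the episode above 0.02 m).
It also fails if it takes over 67 s, if anything falls off the work surface, if the arm or the gripper's body presses on something with over 40 N, if the wrist force passes 120 N, or if a joint passes its speed limit or range.

## Working session

There is one attempt and no reset: what is moved stays moved. The work goes in short steps, Python scripts to look and compute and a tool call to move; the robot and the scene stay as the last step left them, time stands still between calls to the robot, and variables do not carry over. Pictures are saved under pics/ and viewed, about 8 in all and at most 12, crops included, and the job is handed in when it is done.

Besides the shell and the picture viewer there is one more tool, called as name(argument=value, ...), one argument or row to a line, values as JSON. send_rows: Moves the arm, as the interface text tells. Its arguments: {"type":"object","properties":{"increments":{"type":"array"},"newtons":{"type":"number"}},"required":["increments"]}

```bash
mkdir -p pics; cat > h.py <<'E'
from workcell import *
import numpy as np, cv2
def shot(n,f):
    c=camera(n); cv2.imwrite('pics/'+f+'.png',c['color']); np.savez('pics/'+f+'.npz',K=c['K'],eye=c['eye'],att=c['attitude']); return c
def ray(c,u,v,z):
    K,R,e=map(np.array,(c['K'],c['att'] if 'att' in c else c['attitude'],c['eye']))
    d=np.linalg.inv(K)@[u,v,1]; d=R@(d*[1,-1,-1]); return e+d*(z-e[2])/d[2]
def proj(c,p):
    K,R,e=map(np.array,(c['K'],c['att'] if 'att' in c else c['attitude'],c['eye']))
    x=R.T@(np.array(p)-e)*[1,-1,-1]; x=K@x; return x[:2]/x[2]
E
python3 - <<'E'
from h import *
a=shot('scene','s0');b=shot('top','t0')
for c in (a,b): print({k:(np.round(v,3).tolist() if k!='color' else 0) for k,v in c.items()})
s=state();print(s)
E
```

```text
{'color': 0, 'K': [[412.164, 0.0, 279.078], [0.0, 412.164, 205.001], [0.0, 0.0, 1.0]], 'eye': [0.158, -0.295, 0.858], 'attitude': [[0.838, 0.408, -0.362], [-0.545, 0.611, -0.574], [-0.013, 0.678, 0.735]]}
{'color': 0, 'K': [[390.355, 0.0, 282.57], [0.0, 390.355, 206.797], [0.0, 0.0, 1.0]], 'eye': [0.397, 0.281, 1.349], 'attitude': [[-0.002, 0.993, -0.118], [-1.0, -0.004, -0.009], [-0.01, 0.118, 0.993]]}
{'time': 0.1, 'q': array([-80.96962486,  23.59549346,  -0.72897676,  91.49941697,
         0.32164668,  64.99017586,  -4.71024476]), 'qd': array([-0.12547325, -0.08818098,  0.07688067, -0.07854999,  0.09567317,
        0.00938378,  0.03030726]), 'effort': array([ 3.24673412e-03, -6.01833987e+01,  6.84001911e-01, -3.00083756e+01,
        1.37459606e-02,  6.42836443e-03,  5.04744321e-05]), 'ee_pos': array([0.13986532, 0.60866082, 0.21043531]), 'tool_rot': array([[-9.74620052e-01,  2.23865378e-01, -2.15926529e-04],
       [ 2.23865455e-01,  9.74619005e-01, -1.43312461e-03],
       [-1.10380883e-04, -1.44509047e-03, -9.99998950e-01]]), 'ft_force': array([-0.21447343,  0.13249177, -0.36240003]), 'ft_torque': array([-0.00786517,  0.0086165 ,  0.00662942]), 'width': 0.0849835740232983}
```

View pics/s0.png

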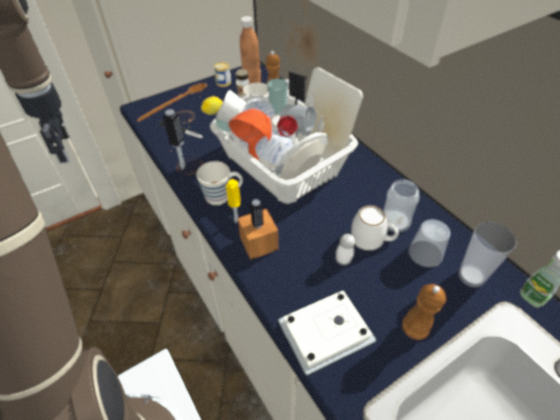

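View pics/t0.png

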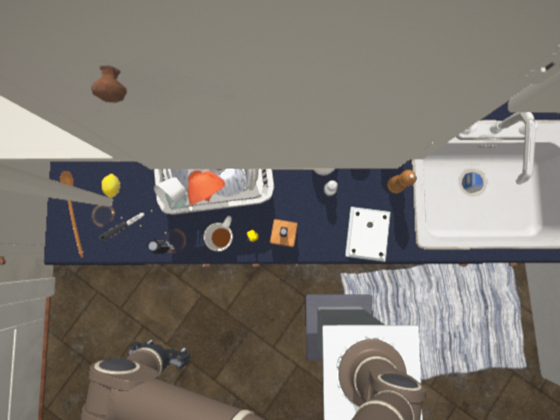

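Candidates: black-handled driver in the block (scene 257,213; top 284,232), yellow one (234,190; top 252,236), larger black one (173,128; top 158,245). The smaller black one, in the wooden block, fits. Close crop to check it, and the scale.

```bash
python3 - <<'E'
import cv2,numpy as np
s=cv2.imread('pics/s0.png');t=cv2.imread('pics/t0.png')
f=lambda im,x,y,w,h,k:cv2.resize(im[y:y+h,x:x+w],None,fx=k,fy=k,interpolation=cv2.INTER_CUBIC)
A=f(s,215,180,80,80,5);B=f(s,270,285,110,90,3.6);
C=f(t,262,210,50,50,6);D=f(t,335,200,65,65,6)
o=np.zeros((720,800,3),np.uint8)
def put(i,x,y):
    h=min(i.shape[0],720-y);w=min(i.shape[1],800-x);o[y:y+h,x:x+w]=i[:h,:w]
put(A[:324],0,0);put(B,400,0);put(C,0,326);put(D,310,326)
cv2.imwrite('pics/c0.png',o[:600] if 0 else cv2.resize(o,(666,600)))
E
```

```text
(no output)
```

View pics/c0.png

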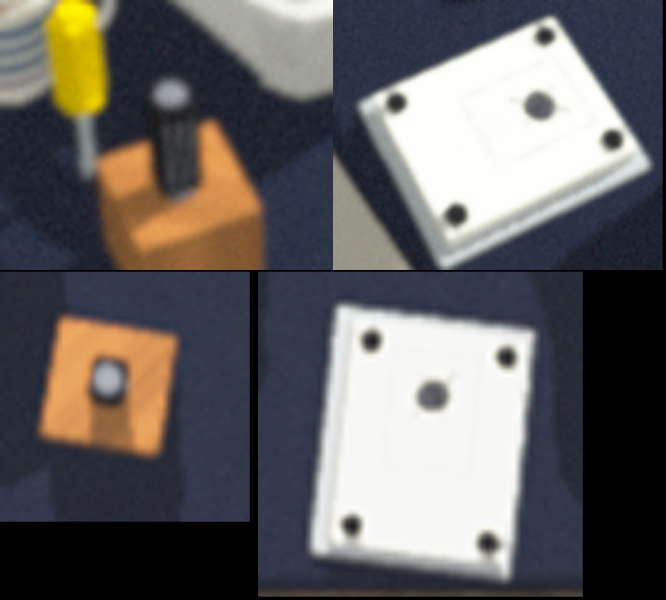

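The crop confirms it: black handle in the orange block. The scale shows four feet, the screw, and the bars running up-right of the screw. Now measuring.

```bash
cat > m.py <<'E'
from h import *
def load(f):
    c=dict(np.load('pics/'+f+'.npz')); c['im']=cv2.imread('pics/'+f+'.png'); return c
def blobs(m,lo,hi):
    n,l,s,ce=cv2.connectedComponentsWithStats(m.astype(np.uint8)); return [(ce[i],s[i]) for i in range(1,n) if lo<=s[i][4]<=hi]
if __name__=='__main__':
  for f,roi,sr in (('t0',(340,200,395,265),(262,210,312,260)),('s0',(270,285,385,375),(230,195,290,260))):
    c=load(f);g=cv2.cvtColor(c['im'],6).astype(float);x0,y0,x1,y1=roi
    # scale: weighted centroids of dark blobs enclosed in white
    sub=g[y0:y1,x0:x1];w=(sub>150).astype(np.uint8)
    cn=max(cv2.findContours(w,0,2)[0],key=cv2.contourArea);full=cv2.drawContours(w*0,[cn],-1,1,-1)
    dark=(sub<175)&(cv2.erode(full,np.ones((3,3)))>0)
    for ce,s in blobs(dark,4,200):
        x,y,W,H=s[:4]; xs,ys=np.meshgrid(np.arange(x-1,x+W+1),np.arange(y-1,y+H+1)); 
        ys=ys.clip(0,sub.shape[0]-1);xs=xs.clip(0,sub.shape[1]-1)
        k=(220-sub[ys,xs]).clip(0); u=(xs*k).sum()/k.sum()+x0;v=(ys*k).sum()/k.sum()+y0
        z=.025 if s[4]>35 else .029
        print(f,'dark',s[4],round(u,1),round(v,1),ray(c,u,v,z)[:2].round(4))
    x0,y0,x1,y1=sr; b=c['im'][y0:y1,x0:x1].astype(int)
    m=(b[...,2]-b[...,0]>50); m&=~((b[...,2]>180)&(b[...,1]>170))
    cn=max(cv2.findContours(m.astype(np.uint8),0,2)[0],key=cv2.contourArea)
    h=cv2.convexHull(cn); print(f,'block',cv2.minAreaRect(h+np.array([x0,y0])),(cv2.approxPolyDP(h,3,True)[:,0]+[x0,y0]).tolist())
    if f=='t0':
        bx=cv2.boxPoints(cv2.minAreaRect(h+np.array([x0,y0])));P=np.array([ray(c,*p,.078)[:2] for p in bx]);print(P.round(4),P.mean(0).round(4))
    hh=(abs(b[...,2]-b[...,0])<25)&(b[...,1]>110)
    for ce,s in blobs(hh,4,200): print(f,'cap?',s,(ce+[x0,y0]).round(1),ray(c,*(ce+[x0,y0]),.158).round(4))
E
python3 m.py
python3 - <<'E'
import cv2,numpy as np
s=cv2.imread('pics/s0.png');t=cv2.imread('pics/t0.png')
f=lambda im,x,y,w,h:cv2.resize(im[y:y+h,x:x+w],(400,400),interpolation=cv2.INTER_CUBIC)
g=lambda i:np.clip(255*(i/255.)**.5,0,255).astype(np.uint8)
cv2.imwrite('pics/c1.png',g(np.hstack([f(t,269,217,30,30),f(s,240,195,35,35)])))
E
```

```text
t0 dark 14 357.2 213.3 [0.5301 0.0397]
t0 dark 14 384.3 216.7 [ 0.5184 -0.0515]
t0 dark 32 369.6 224.4 [ 0.4924 -0.001 ]
t0 dark 14 353.3 250.5 [0.405  0.0561]
t0 dark 17 380.7 254.1 [ 0.3927 -0.0352]
t0 block ((283.2567443847656, 232.45945739746094), (24.659847259521484, 24.49544906616211), 9.462322235107422) [[274, 219], [296, 223], [292, 246], [270, 242]]
[[0.431  0.3366]
 [0.5096 0.3236]
 [0.4961 0.2442]
 [0.4177 0.2578]] [0.4636 0.2905]
t0 cap? [19 18  6  7 31] [283.2 230.8] [0.4642 0.2901 0.158 ]
s0 dark 34 340.1 296.5 [0.5275 0.0388]
s0 dark 40 290.3 318.8 [0.4035 0.0572]
s0 dark 73 338.4 319.9 [ 0.4896 -0.0028]
s0 dark 47 286.5 339.5 [0.3702 0.0225]
s0 dark 41 362.8 331.2 [ 0.5169 -0.0519]
s0 dark 19 353.7 349.1 [ 0.4734 -0.0727]
s0 dark 81 310.2 363.2 [ 0.3825 -0.0458]
s0 dark 21 337.9 356.3 [ 0.4369 -0.0667]
s0 dark 51 310.3 356.5 [ 0.3909 -0.0348]
s0 block ((258.85003662109375, 233.05001831054688), (43.63943099975586, 36.99864196777344), 71.56504821777344) [[266, 209], [277, 229], [277, 248], [250, 257], [241, 238], [238, 218]]
s0 cap? [45  0 15  8 92] [283.4 198. ] [0.5234 0.2645 0.158 ]
s0 cap? [22  5  8  5 34] [255.7 202. ] [0.4625 0.2896 0.158 ]
s0 cap? [ 4 13  4 14 39] [235.5 214.4] [0.4047 0.2821 0.158 ]
```

View pics/c1.png

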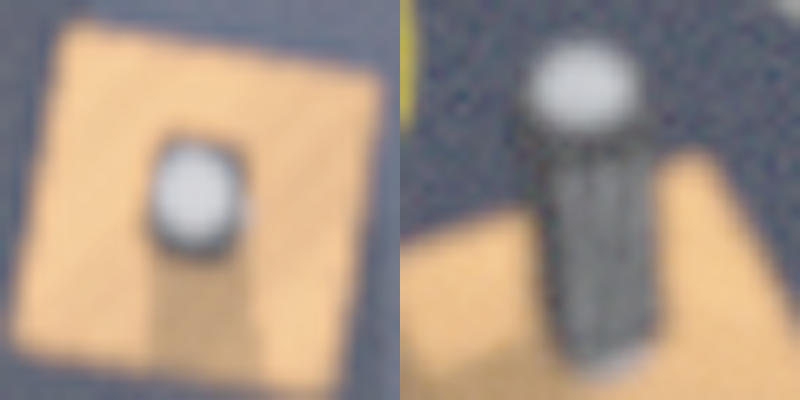

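Handle in top crop: long side about along world x, tilted ~-9°, so the jaws along about world y already nearly fit. Hole ≈ (0.4634, 0.290), screw ≈ (0.4917, -0.0017), scale yaw ≈ -7.6°. Moving: up first, then across at z 0.30.

send_rows(
  increments=[
    [5,0,0,-3,0],
    [5,0,0,-6,0],
    [5,0,0,-9,0],
  ],
  newtons=40,
)

```text
time: 0.35
ee_pos: [0.1398, 0.6085, 0.3014]
tool_rot: [[-0.975, 0.224, -0.0], [0.224, 0.975, -0.002], [-0.0, -0.002, -1.0]]
ft_force: [-0.5, -0.1, 0.1]
width: 0.0516
```

send_rows(
  increments=[
    [5,-2.58,-1.59,0,0],
    [5,-5.16,-3.18,0,0],
    [5,-7.73,-4.77,0,0],
    [5,-10.31,-6.35,0,0],
    [5,-12.89,-7.94,0,0],
  ],
)

```text
time: 0.77
ee_pos: [0.2485, 0.5016, 0.3009]
tool_rot: [[-0.975, 0.224, -0.0], [0.224, 0.975, -0.001], [0.0, -0.001, -1.0]]
ft_force: [1.4, -0.1, 0.3]
width: 0.05
```

send_rows(
  increments=[
    [5,-2.58,-1.59,0,0],
    [5,-5.16,-3.18,0,0],
    [5,-7.73,-4.77,0,0],
    [5,-10.31,-6.35,0,0],
    [5,-12.89,-7.94,0,0],
  ],
)

```text
time: 1.18
ee_pos: [0.3564, 0.3952, 0.3009]
tool_rot: [[-0.975, 0.224, -0.0], [0.224, 0.975, -0.0], [0.0, -0.0, -1.0]]
ft_force: [1.3, 0.8, 0.4]
width: 0.0502
```

send_rows(
  increments=[
    [5,-2.58,-1.59,0,0],
    [5,-5.16,-3.18,0,0],
    [5,-7.73,-4.77,0,0],
    [5,-10.31,-6.35,0,0],
    [5,-12.89,-7.94,0,0],
  ],
)

```text
time: 1.6
ee_pos: [0.4642, 0.2891, 0.301]
tool_rot: [[-0.975, 0.224, -0.0], [0.224, 0.975, -0.0], [0.0, -0.0, -1.0]]
ft_force: [0.5, -0.2, -0.5]
width: 0.0502
```

send_rows(
  increments=[
    [5,0,0,0,-3],
    [5,0,0,0,-3],
    [5,0,0,0,-3],
  ],
)

```text
time: 1.85
ee_pos: [0.463, 0.2907, 0.3008]
tool_rot: [[-0.985, 0.174, -0.001], [0.174, 0.985, 0.0], [0.001, -0.0, -1.0]]
ft_force: [-0.3, 1.0, 0.2]
width: 0.0501
```

```bash
python3 - <<'E'
from h import *
s=state();print(s['time'],s['q'].round(1),s['ee_pos'].round(4),s['tool_rot'].round(4),s['width'])
R=s['tool_rot'];print((R.T@(np.array([.4634,.2899,.118])-s['ee_pos'])*100).round(2))
print([proj(dict(np.load('pics/t0.npz')),s['ee_pos']),proj(dict(np.load('pics/s0.npz')),s['ee_pos'])])
shot('scene','s1');shot('top','t1')
a=cv2.imread('pics/s1.png')[100:300,150:350];b=cv2.imread('pics/t1.png')[130:330,180:380]
cv2.imwrite('pics/c2.png',cv2.resize(np.hstack([a,b]),(800,400)))
E
```

```text
1.85 [-48.2  12.   13.4  95.8  -2.9  72.6  45.7] [0.463  0.2907 0.3008] [[-9.848e-01  1.738e-01 -1.000e-03]
 [ 1.738e-01  9.848e-01  0.000e+00]
 [ 1.000e-03 -1.000e-04 -1.000e+00]] 0.050074708613467765
[-0.07 -0.07 18.28]
[array([282.54926996, 228.2631289 ]), array([251.91447722, 154.5983761 ])]
```

View pics/c2.png

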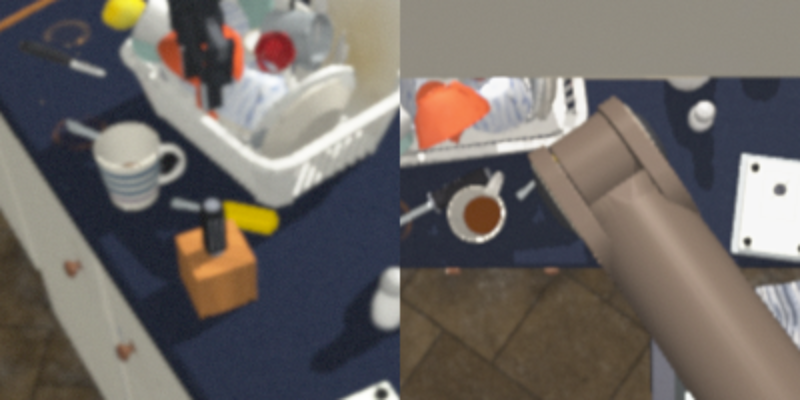

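Gripper is above the driver; the free-standing yellow tool (crop 245,218) has toppled by itself and lies behind the block, out of the way. Mug is in place. Descending and gripping.

send_rows(
  increments=[
    [5,0,0,3.5,0],
    [5,0,0,7,0],
    [5,0,0,10.5,0],
    [5,-0.05,-0.05,13.5,0],
  ],
)

```text
time: 2.28
ee_pos: [0.4623, 0.2908, 0.1643]
tool_rot: [[-0.985, 0.171, -0.001], [0.171, 0.985, 0.0], [0.001, -0.0, -1.0]]
ft_force: [-0.5, 0.3, 0.6]
width: 0.0503
```

send_rows(
  increments=[
    [5,0,0,1.5,0],
    [5,0,0,3,0],
    [5,0,0,4,0],
    [5,0,0,4.7,0],
    [5,0,0,4.7,0],
  ],
)

```text
time: 2.7
ee_pos: [0.463, 0.2901, 0.1181]
tool_rot: [[-0.985, 0.172, -0.002], [0.172, 0.985, -0.001], [0.001, -0.001, -1.0]]
ft_force: [-0.3, 0.6, -0.3]
width: 0.0501
```

send_rows(
  increments=[
    [3.5,0,0,0,0],
    [2.6,0,0,0,0],
    [1.5,0,0,0,0],
    [1.5,0,0,0,0],
    [1.5,0,0,0,0],
  ],
  newtons=60,
)

```text
time: 3.12
ee_pos: [0.4647, 0.2904, 0.1204]
tool_rot: [[-0.985, 0.173, 0.002], [0.173, 0.985, 0.002], [-0.002, 0.002, -1.0]]
ft_force: [0.4, -0.5, 6.7]
width: 0.0201
```

send_rows(
  increments=[
    [1.5,0,0,0,0],
    [1.5,0,0,0,0],
    [1.5,0,0,0,0],
    [1.5,0,0,0,0],
  ],
  newtons=60,
)

```text
time: 3.45
ee_pos: [0.4648, 0.2903, 0.1204]
tool_rot: [[-0.985, 0.173, 0.002], [0.173, 0.985, 0.002], [-0.002, 0.002, -1.0]]
ft_force: [-0.3, -0.7, 6.7]
width: 0.0204
```

Width 20 mm: gripped on the flats (the upward 6.7 N is the shoulder pressed on the block as the pads swung forward). Lift out.

send_rows(
  increments=[
    [1.5,0,0,-0.5,0],
    [1.5,0,0,-2,0],
    [1.5,0,0,-4,0],
    [1.5,0,0,-6,0],
    [1.5,0,0,-8,0],
  ],
)

```text
time: 3.87
ee_pos: [0.4635, 0.2894, 0.2001]
tool_rot: [[-0.985, 0.173, -0.001], [0.173, 0.985, -0.001], [0.001, -0.001, -1.0]]
ft_force: [0.6, -0.7, -1.4]
width: 0.0204
```

send_rows(
  increments=[
    [1.5,0,0,-2,0],
    [1.5,0,0,-4,0],
    [1.5,0,0,-5,0],
    [1.5,0,0,-5,0],
  ],
)

```text
time: 4.2
ee_pos: [0.4648, 0.2904, 0.2515]
tool_rot: [[-0.985, 0.173, 0.003], [0.173, 0.985, 0.003], [-0.002, 0.003, -1.0]]
ft_force: [0.6, 0.6, -1.3]
width: 0.0206
```

```bash
python3 - <<'E'
from h import *
s=state();R=s['tool_rot'];p=s['ee_pos']
print(s['time'],s['q'].round(1),p.round(4),s['ft_force'].round(2),s['width'])
a=shot('scene','s2')
print(proj(a,p-[0,0,.1124]),proj(a,p+[0,0,.0376]))
cv2.imwrite('pics/c3.png',cv2.resize(a['color'][90:270,180:340],(640,720))[:600] if 0 else cv2.resize(a['color'][100:250,180:340],(640,600)))
E
```

```text
4.2 [-47.9  13.9  13.3 100.1  -3.5  66.2  46.4] [0.4648 0.2904 0.2515] [ 0.56  0.62 -1.33] 0.02062945716700006
[256.80208033 206.89253161] [253.04774554 158.66116173]
```

View pics/c3.png

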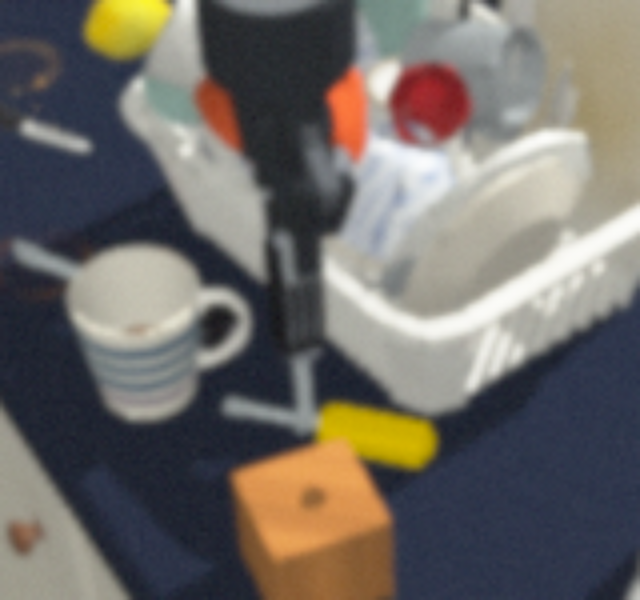

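Driver held upright, bit at scene (257,206), as predicted from the tool pose. Moving over the screw; meanwhile looking for the slot's angle numerically.

send_rows(
  increments=[
    [1.5,-0.77,-2.83,0,0],
    [1.5,-1.54,-5.66,0,0],
    [1.5,-2.31,-8.49,0,0],
    [1.5,-3.08,-11.32,0,0],
    [1.5,-3.85,-14.15,0,0],
  ],
)

```text
time: 4.67
ee_pos: [0.4764, 0.1422, 0.2475]
tool_rot: [[-0.985, 0.172, -0.002], [0.172, 0.985, -0.001], [0.002, -0.002, -1.0]]
ft_force: [1.0, 0.2, -1.9]
width: 0.0207
```

send_rows(
  increments=[
    [1.5,-0.77,-2.83,0,0],
    [1.5,-1.54,-5.66,0,0],
    [1.5,-2.31,-8.49,0,0],
    [1.5,-3.08,-11.32,0,0],
    [1.5,-3.85,-14.15,0,0],
  ],
)

```text
time: 5.08
ee_pos: [0.4899, -0.0037, 0.2476]
tool_rot: [[-0.985, 0.172, -0.002], [0.172, 0.985, -0.0], [0.002, -0.001, -1.0]]
ft_force: [0.1, 0.2, -1.8]
width: 0.0204
```

send_rows(
  increments=[
    [1.5,0,0,0,-7],
    [1.5,0,0,0,-14],
    [1.5,0,0,0,-21],
    [1.5,0,0,0,-28],
    [1.5,0,0,0,-34],
  ],
)

```text
time: 5.5
ee_pos: [0.4899, -0.0023, 0.2475]
tool_rot: [[-0.911, -0.413, -0.003], [-0.413, 0.911, -0.001], [0.003, 0.001, -1.0]]
ft_force: [-0.4, -0.2, -1.4]
width: 0.0207
```

```bash
cat > st.py <<'E'
from h import *
def st(tgt=None):
    s=state();R=s['tool_rot'];p=s['ee_pos'];tip=p+R@[0,0,.1124]
    print('t',round(s['time'],2),'q',s['q'].round(1)[[0,6]],'p',p.round(4),'tip',tip.round(4),'F',s['ft_force'].round(1),'Mz',s['ft_torque'].round(3),'blade',round(np.degrees(np.arctan2(-R[1,0],-R[0,0])),1),'tz',R[:,2].round(4),'w',round(s['width'],4))
    if tgt is not None: print('delta tool cm',(R.T@(np.array(tgt)-tip)*100).round(2))
E
python3 - <<'E'
from st import *
st([.4917,-.0017,.04])
for f,uv in (('s0',(338.4,319.9)),('t0',(369.6,224.4))):
    c=dict(np.load(f'pics/{f}.npz'));im=cv2.imread(f'pics/{f}.png')
    g=cv2.cvtColor(im,6)
    c0=ray(c,*uv,.022)
    N=60;L=.022;xs=np.linspace(-L,L,N)
    U=np.array([[proj(c,c0+[-j,-i,0]) for i in xs] for j in xs],np.float32)  # row down=-x, col right=-y
    P=cv2.remap(g,U,None,cv2.INTER_CUBIC)
    cv2.imwrite(f'pics/p_{f}.png',cv2.resize(cv2.normalize(P.astype(float),None,0,255,32).astype(np.uint8) if 0 else np.clip((P.astype(float))*1.0,0,255).astype(np.uint8),(390,390)))
    X,Y=np.meshgrid(-xs,-xs,indexing='ij'); r=np.hypot(X,Y)
    for lo,hi in((0,.008),(.014,.02)):
        m=(r<hi)&(r>=lo);k=np.where(m,P.astype(float),0);k-=k[m].mean();k[~m]=0
        prof=[];
        for a in range(-90,90,10):
            t=np.radians(a);w=m&(abs(-X*np.sin(t)+Y*np.cos(t))<.0025);prof.append(int(P[w].mean()))
        print(f,lo,prof)
a,b=[cv2.imread(f'pics/p_{f}.png') for f in('s0','t0')]
cv2.imwrite('pics/c4.png',np.hstack([a,b]))
for f,uv,z in (('s0',(420,335),0),('t0',(402,181),.1),('s0',(345,262),0)):print(ray(dict(np.load(f'pics/{f}.npz')),*uv,z))
c=dict(np.load('pics/s2.npz'));print('hole',ray(c,258.25,224,.078))
E
```

```text
t 5.5 q [-23.9 112.6] p [ 0.4899 -0.0023  0.2475] tip [ 0.4896 -0.0024  0.1351] F [-0.4 -0.2 -1.4] Mz [-0.029  0.067 -0.033] blade 24.4 tz [-2.7e-03 -5.0e-04 -1.0e+00] w 0.0207
delta tool cm [-0.24 -0.03  9.51]
s0 0 [97, 98, 98, 98, 99, 98, 97, 96, 96, 95, 95, 95, 95, 96, 96, 96, 97, 97]
s0 0.014 [253, 252, 252, 249, 242, 242, 249, 251, 252, 252, 249, 246, 248, 251, 251, 252, 252, 252]
t0 0 [98, 99, 98, 98, 98, 98, 97, 97, 98, 97, 97, 96, 96, 96, 96, 97, 97, 98]
t0 0.014 [248, 248, 247, 245, 239, 240, 246, 248, 248, 248, 246, 244, 245, 246, 248, 248, 248, 248]
[ 0.62577181 -0.12000193  0.        ]
[ 0.62771814 -0.09471728  0.1       ]
[0.61186836 0.12010355 0.        ]
hole [0.46434062 0.28890676 0.078     ]
```

View pics/c4.png

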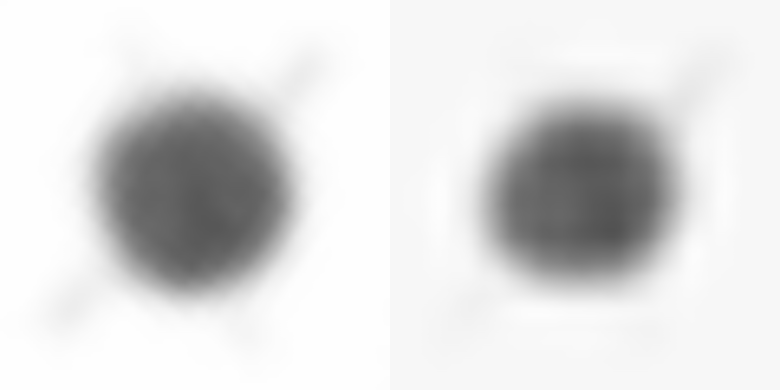

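Bars at -45° and dots at about +22° agree with the computed scale yaw, and the head's dark band lies near 25°; blade is at 24.4°. Mill and shaker are 12+ cm away. Lower to 15 mm above the face.

send_rows(
  increments=[
    [1.5,-0.1,0,3,0],
    [1.5,-0.2,0,5.5,0],
    [1.5,-0.2,0,7.5,0],
    [1.5,-0.2,0,9,0],
    [1.5,-0.2,0,9.5,0],
  ],
)

```text
time: 5.92
ee_pos: [0.4901, -0.0016, 0.1505]
tool_rot: [[-0.913, -0.408, -0.006], [-0.408, 0.913, -0.001], [0.006, 0.001, -1.0]]
ft_force: [-0.6, -1.3, -0.7]
width: 0.0204
```

send_rows(
  increments=[
    [1.5,0,0,0,0],
    [1.5,0,0,0,0],
    [1.5,0,0,0,0],
  ],
)

```text
time: 6.17
ee_pos: [0.4932, -0.0014, 0.1548]
tool_rot: [[-0.913, -0.408, 0.001], [-0.408, 0.913, 0.0], [-0.001, -0.0, -1.0]]
ft_force: [0.4, 0.8, -2.7]
width: 0.02
```

```bash
python3 - <<'E'
from st import *
st([.4917,-.0017,.03])
a=shot('scene','s3')
s=state();tip=s['ee_pos']+s['tool_rot']@[0,0,.1124];print(proj(a,tip),proj(a,[.4917,-.0017,.022]))
cv2.imwrite('pics/c5.png',cv2.resize(a['color'][270:345,290:390],(800,600),interpolation=cv2.INTER_CUBIC))
E
```

```text
t 6.17 q [-22.6 115.1] p [ 0.4932 -0.0014  0.1548] tip [ 0.4933 -0.0014  0.0424] F [ 0.4  0.8 -2.7] Mz [-0.019 -0.029 -0.039] blade 24.1 tz [ 1.e-03  1.e-04 -1.e+00] w 0.02
delta tool cm [0.16 0.04 1.24]
[340.13309325 314.63168235] [338.67757679 319.70905265]
```

View pics/c5.png

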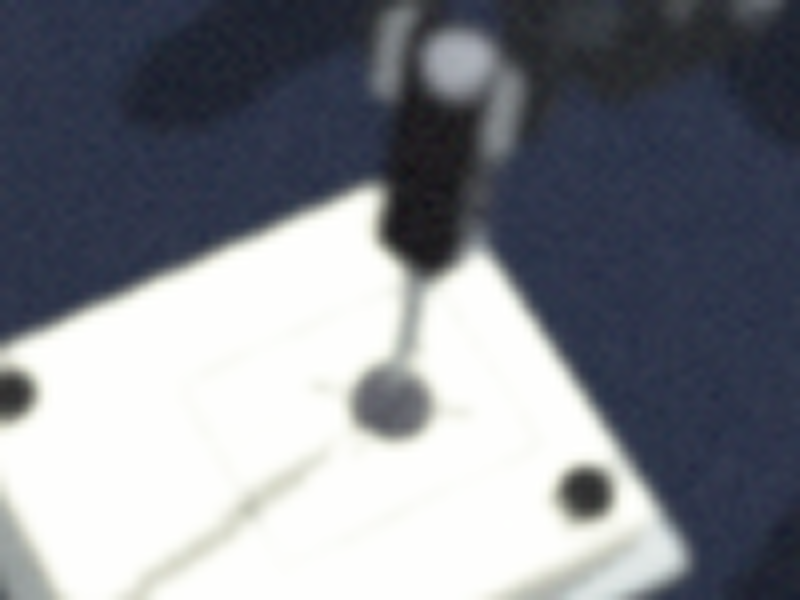

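Bit at crop (400,370) = scene (340,316), head centre (392,402) = (339,320): consistent with the estimates. Fine-align and go on down slowly.

send_rows(
  increments=[
    [1.5,0.07,0.02,0.3,0],
    [1.5,0.12,0.03,0.5,0],
    [1.5,0.15,0.03,0.7,0],
    [1.5,0.15,0.03,0.7,0],
    [1.5,0.15,0.03,0.7,0],
  ],
)

```text
time: 6.63
ee_pos: [0.4912, -0.0017, 0.1471]
tool_rot: [[-0.913, -0.408, -0.0], [-0.408, 0.913, 0.0], [0.0, 0.0, -1.0]]
ft_force: [-0.2, -0.4, -0.8]
width: 0.0208
```

send_rows(
  increments=[
    [1.5,0,0,0,0],
    [1.5,0,0,0,0],
    [1.5,0,0,0,0],
  ],
)

```text
time: 6.88
ee_pos: [0.4913, -0.0017, 0.1472]
tool_rot: [[-0.913, -0.408, 0.0], [-0.408, 0.913, 0.0], [-0.0, -0.0, -1.0]]
ft_force: [0.1, 0.1, -2.1]
width: 0.0206
```

```bash
python3 -c "
from st import *
st([.4917,-.0017,.03])
s=state();print(proj(dict(np.load('pics/s3.npz')),s['ee_pos']+[0,0,.0376+.007])*1)"
```

```text
t 6.88 q [-22.4 115.4] p [ 0.4913 -0.0017  0.1472] tip [ 0.4914 -0.0017  0.0348] F [ 0.1  0.1 -2.1] Mz [ 0.012  0.034 -0.022] blade 24.1 tz [ 1.e-04  0.e+00 -1.e+00] w 0.0206
delta tool cm [-0.03 -0.01  0.48]
[346.93677765 277.22716628]
```

send_rows(
  increments=[
    [1.5,0,0,0.1,0],
    [1.5,0,0,0.2,0],
    [1.5,0,0,0.3,0],
    [1.5,0,0,0.4,0],
    [1.5,0,0,0.4,0],
  ],
)

```text
time: 7.3
ee_pos: [0.4911, -0.0017, 0.1429]
tool_rot: [[-0.913, -0.408, -0.0], [-0.408, 0.913, -0.0], [0.0, 0.0, -1.0]]
ft_force: [-0.7, 0.1, -1.5]
width: 0.0208
```

send_rows(
  increments=[
    [1.5,0,0,0.05,0],
    [1.5,0,0,0.1,0],
    [1.5,0,0,0.15,0],
    [1.5,0,0,0.2,0],
    [1.5,0,0,0.2,0],
  ],
)

```text
time: 7.72
ee_pos: [0.4912, -0.0017, 0.1411]
tool_rot: [[-0.913, -0.408, -0.0], [-0.408, 0.913, 0.0], [0.0, 0.0, -1.0]]
ft_force: [-0.1, 0.1, -1.2]
width: 0.0201
```

send_rows(
  increments=[
    [1.5,0,0,0.05,0],
    [1.5,0,0,0.1,0],
    [1.5,0,0,0.15,0],
    [1.5,0,0,0.2,0],
    [1.5,0,0,0.2,0],
  ],
)

```text
time: 8.13
ee_pos: [0.4912, -0.0017, 0.1391]
tool_rot: [[-0.913, -0.408, -0.0], [-0.408, 0.913, -0.0], [0.0, 0.0, -1.0]]
ft_force: [0.7, -0.1, -1.7]
width: 0.0206
```

send_rows(
  increments=[
    [1.5,0,0,0.05,0],
    [1.5,0,0,0.1,0],
    [1.5,0,0,0.15,0],
    [1.5,0,0,0.2,0],
    [1.5,0,0,0.2,0],
  ],
)

```text
time: 8.55
ee_pos: [0.4912, -0.0017, 0.1371]
tool_rot: [[-0.913, -0.408, -0.0], [-0.408, 0.913, 0.0], [0.0, 0.0, -1.0]]
ft_force: [-0.2, 0.5, -1.9]
width: 0.02
```

send_rows(
  increments=[
    [1.5,0,0,0.05,0],
    [1.5,0,0,0.1,0],
    [1.5,0,0,0.15,0],
    [1.5,0,0,0.15,0],
  ],
)

```text
time: 8.88
ee_pos: [0.4912, -0.0017, 0.1356]
tool_rot: [[-0.913, -0.408, -0.0], [-0.408, 0.913, 0.0], [0.0, 0.0, -1.0]]
ft_force: [0.7, -0.8, -0.6]
width: 0.0205
```

send_rows(
  increments=[
    [1.5,0,0,0.05,0],
    [1.5,0,0,0.1,0],
    [1.5,0,0,0.15,0],
    [1.5,0,0,0.15,0],
  ],
)

```text
time: 9.22
ee_pos: [0.4912, -0.0017, 0.1341]
tool_rot: [[-0.913, -0.408, -0.0], [-0.408, 0.913, 0.0], [0.0, 0.0, -1.0]]
ft_force: [0.9, 0.8, -1.8]
width: 0.0205
```

send_rows(
  increments=[
    [1.5,0,0,0.05,0],
    [1.5,0,0,0.1,0],
    [1.5,0,0,0.1,0],
  ],
)

```text
time: 9.47
ee_pos: [0.4915, -0.0017, 0.1334]
tool_rot: [[-0.913, -0.408, 0.001], [-0.408, 0.913, 0.0], [-0.001, -0.0, -1.0]]
ft_force: [0.1, -0.2, 2.0]
width: 0.0202
```

Contact at bit z ≈ 0.021. Checking whether it sits in the slot: nudge across the slot.

send_rows(
  increments=[
    [1.5,0,0.08,0,0],
    [1.5,0,0.16,0,0],
    [1.5,0,0.24,0,0],
    [1.5,0,0.24,0,0],
    [1.5,0,0.24,0,0],
  ],
)

```text
time: 9.88
ee_pos: [0.4906, 0.0002, 0.1334]
tool_rot: [[-0.913, -0.408, 0.001], [-0.408, 0.913, -0.0], [-0.001, -0.001, -1.0]]
ft_force: [1.3, -1.6, 2.5]
width: 0.0204
```

```bash
python3 -c "
from st import *
st([.4917,-.0017,.0]);s=state();print(s['tool_rot'].T@s['ft_force'])"
```

```text
t 9.88 q [-22.3 115.6] p [4.906e-01 2.000e-04 1.334e-01] tip [4.907e-01 2.000e-04 2.100e-02] F [ 1.3 -1.6  2.5] Mz [-0.692 -0.311  0.03 ] blade 24.1 tz [ 8.e-04 -2.e-04 -1.e+00] w 0.0204
delta tool cm [-0.01 -0.21  2.1 ]
[-0.58375819 -1.9619725  -2.4730874 ]
```

send_rows(
  increments=[
    [1.5,0,-0.12,0,0],
    [1.5,0,-0.24,0,0],
    [1.5,0,-0.36,0,0],
    [1.5,0,-0.48,0,0],
    [1.5,0,-0.48,0,0],
  ],
)

```text
time: 10.3
ee_pos: [0.4919, -0.0033, 0.1331]
tool_rot: [[-0.913, -0.408, -0.001], [-0.408, 0.913, 0.001], [0.0, 0.001, -1.0]]
ft_force: [-1.4, 3.4, 2.7]
width: 0.0203
```

```bash
python3 -c "
from st import *
st([.4917,-.0017,.0]);s=state();print(s['tool_rot'].T@s['ft_force'])"
```

```text
t 10.3 q [-21.9 116.2] p [ 0.4919 -0.0033  0.1331] tip [ 0.4918 -0.0032  0.0207] F [-1.4  3.4  2.7] Mz [ 0.993  0.387 -0.013] blade 24.1 tz [-8.e-04  9.e-04 -1.e+00] w 0.0203
delta tool cm [-0.05  0.14  2.07]
[-0.07358739  3.65657646 -2.65981   ]
```

Side forces −2.0 / +3.7 N look like walls but could be friction. Lift 2.5 mm at this offset: a remaining side force proves the blade is in the slot.

send_rows(
  increments=[
    [1.5,0,0,-0.1,0],
    [1.5,0,0,-0.2,0],
    [1.5,0,0,-0.3,0],
    [1.5,0,0,-0.3,0],
    [1.5,0,0,-0.3,0],
  ],
)

```text
time: 10.72
ee_pos: [0.4918, -0.0037, 0.1359]
tool_rot: [[-0.913, -0.408, -0.001], [-0.408, 0.913, 0.0], [0.001, 0.001, -1.0]]
ft_force: [-1.7, 2.7, -2.3]
width: 0.0201
```

```bash
python3 -c "
from st import *
st([.4917,-.0017,.0]);s=state();print(s['tool_rot'].T@s['ft_force'])"
```

```text
t 10.72 q [-21.9 116.1] p [ 0.4918 -0.0037  0.1359] tip [ 0.4917 -0.0037  0.0235] F [-1.7  2.7 -2.3] Mz [ 1.071  0.523 -0.003] blade 24.1 tz [-9.e-04  2.e-04 -1.e+00] w 0.0201
delta tool cm [-0.09  0.18  2.35]
[0.48672942 3.1641309  2.33190692]
```

Side force stays at +3.2 N with no downward load: the blade is in the slot. Re-centre across it and push down in stages.

send_rows(
  increments=[
    [1.5,0,0.14,0.1,0],
    [1.5,0,0.27,0.2,0],
    [1.5,0,0.27,0.3,0],
    [1.5,0,0.27,0.4,0],
    [1.5,0,0.27,0.4,0],
  ],
)

```text
time: 11.13
ee_pos: [0.4918, -0.0018, 0.1325]
tool_rot: [[-0.913, -0.408, 0.001], [-0.408, 0.913, -0.0], [-0.001, -0.001, -1.0]]
ft_force: [-1.2, 0.5, 4.2]
width: 0.0204
```

send_rows(
  increments=[
    [1.5,0,0,0.05,0],
    [1.5,0,0,0.1,0],
    [1.5,0,0,0.15,0],
    [1.5,0,0,0.15,0],
  ],
)

```text
time: 11.47
ee_pos: [0.4919, -0.0017, 0.1314]
tool_rot: [[-0.913, -0.408, 0.002], [-0.408, 0.913, 0.0], [-0.002, -0.001, -1.0]]
ft_force: [0.2, -0.3, 8.6]
width: 0.0201
```

```bash
python3 -c "
from st import *
st([.4917,-.0017,.018]);s=state();print(s['tool_rot'].T@s['ft_force'])"
```

```text
t 11.47 q [-22.1 116. ] p [ 0.4919 -0.0017  0.1314] tip [ 0.4921 -0.0017  0.019 ] F [ 0.2 -0.3  8.6] Mz [-0.022  0.239 -0.027] blade 24.1 tz [ 0.0017  0.     -1.    ] w 0.0201
delta tool cm [0.04 0.01 0.1 ]
[-0.07741588 -0.32479613 -8.59809569]
```

send_rows(
  increments=[
    [1.5,0,0,0.05,0],
    [1.5,0,0,0.1,0],
    [1.5,0,0,0.14,0],
    [1.5,0,0,0.14,0],
    [1.5,0,0,0.14,0],
  ],
)

```text
time: 11.88
ee_pos: [0.4923, -0.0017, 0.1304]
tool_rot: [[-0.913, -0.407, 0.002], [-0.407, 0.913, 0.0], [-0.002, -0.001, -1.0]]
ft_force: [-0.9, -0.1, 10.7]
width: 0.0205
```

```bash
python3 -c "
from st import *
st([.4917,-.0017,.018]);s=state();print(s['tool_rot'].T@s['ft_force'])"
```

```text
t 11.88 q [-22. 116.] p [ 0.4923 -0.0017  0.1304] tip [ 0.4925 -0.0016  0.018 ] F [-0.9 -0.1 10.7] Mz [-0.019  0.461 -0.043] blade 24.0 tz [ 2.4e-03  3.0e-04 -1.0e+00] w 0.0205
delta tool cm [ 0.08  0.03 -0.  ]
[  0.80700812   0.23873993 -10.72198909]
```

send_rows(
  increments=[
    [1.5,0,0,0.06,0],
    [1.5,0,0,0.06,2],
    [1.5,0,0,0.06,6],
    [1.5,0,0,0.06,10],
    [1.5,0,0,0.06,14],
  ],
)

```text
time: 12.3
ee_pos: [0.4925, -0.0018, 0.13]
tool_rot: [[-0.985, -0.171, 0.003], [-0.171, 0.985, 0.0], [-0.003, -0.0, -1.0]]
ft_force: [-1.6, -1.5, 12.4]
width: 0.0205
```

```bash
python3 -c "
from st import *
st([.4917,-.0017,.018]);s=state();print(s['tool_rot'].T@s['ft_force'])"
```

```text
t 12.3 q [-24.3 103. ] p [ 0.4925 -0.0018  0.13  ] tip [ 0.4928 -0.0018  0.0176] F [-1.6 -1.5 12.4] Mz [-0.157  0.419  0.056] blade 9.8 tz [ 2.9e-03  2.0e-04 -1.0e+00] w 0.0205
delta tool cm [ 0.11  0.03 -0.04]
[  1.80241249  -1.16839247 -12.42562249]
```

send_rows(
  increments=[
    [1.5,0,0,0.01,3],
    [1.5,0,0,0.01,6],
    [1.5,0,0,0.01,9],
    [1.5,0,0,0.01,12],
  ],
)

```text
time: 12.63
ee_pos: [0.4925, -0.0019, 0.1299]
tool_rot: [[-0.999, 0.037, 0.003], [0.037, 0.999, 0.0], [-0.003, 0.0, -1.0]]
ft_force: [-2.0, -0.8, 12.6]
width: 0.0206
```

```bash
python3 -c "
from st import *
st([.4917,-.0017,.018]);s=state();print(s['tool_rot'].T@s['ft_force'])"
```

```text
t 12.63 q [-26.4  92.1] p [ 0.4925 -0.0019  0.1299] tip [ 0.4928 -0.0019  0.0175] F [-2.  -0.8 12.6] Mz [-0.316  0.42   0.067] blade -2.1 tz [ 2.8e-03  1.0e-04 -1.0e+00] w 0.0206
delta tool cm [ 0.11  0.01 -0.05]
[  1.93901704  -0.83846211 -12.60466475]
```

Turning with steady torque past the open notch; carry on to about -52°.

send_rows(
  increments=[
    [1.5,0,0,0,4],
    [1.5,0,0,0,8],
    [1.5,0,0,0,12],
    [1.5,0,0,0,16],
    [1.5,0,0,0,20],
  ],
)

```text
time: 13.05
ee_pos: [0.4923, -0.0021, 0.1298]
tool_rot: [[-0.926, 0.377, 0.003], [0.377, 0.926, -0.0], [-0.002, 0.001, -1.0]]
ft_force: [-1.7, -2.0, 12.2]
width: 0.0209
```

```bash
python3 -c "
from st import *
st([.4917,-.0017,.018])"
```

```text
t 13.05 q [-29.8  73.9] p [ 0.4923 -0.0021  0.1298] tip [ 0.4926 -0.0021  0.0174] F [-1.7 -2.  12.2] Mz [-0.402  0.544  0.004] blade -22.2 tz [ 2.6e-03 -1.0e-04 -1.0e+00] w 0.0209
delta tool cm [ 0.1   0.01 -0.06]
```

send_rows(
  increments=[
    [1.5,0,0,0,4],
    [1.5,0,0,0,8],
    [1.5,0,0,0,12],
    [1.5,0,0,0,16],
    [1.5,0,0,0,20],
  ],
)

```text
time: 13.47
ee_pos: [0.4921, -0.0022, 0.1297]
tool_rot: [[-0.741, 0.671, 0.002], [0.671, 0.741, -0.0], [-0.002, 0.001, -1.0]]
ft_force: [-1.5, -0.8, 14.1]
width: 0.0205
```

```bash
python3 -c "
from st import *
st([.4917,-.0017,.018])"
```

```text
t 13.47 q [-33.3  55.9] p [ 0.4921 -0.0022  0.1297] tip [ 0.4923 -0.0022  0.0173] F [-1.5 -0.8 14.1] Mz [-0.535  0.766  0.024] blade -42.2 tz [ 2.e-03 -2.e-04 -1.e+00] w 0.0205
delta tool cm [ 0.08 -0.   -0.07]
```

send_rows(
  increments=[
    [1.5,0,0,-0.02,4],
    [1.5,0,0,-0.02,8],
    [1.5,0,0,-0.02,11],
    [1.5,0,0,-0.02,13],
    [1.5,0,0,-0.02,13],
  ],
)

```text
time: 13.88
ee_pos: [0.4919, -0.0022, 0.1298]
tool_rot: [[-0.572, 0.82, 0.002], [0.82, 0.572, -0.0], [-0.001, 0.001, -1.0]]
ft_force: [-1.4, -1.5, 12.8]
width: 0.0206
```

```bash
python3 -c "
from st import *
st([.4917,-.0017,.018])"
```

```text
t 13.88 q [-35.6  44.3] p [ 0.4919 -0.0022  0.1298] tip [ 0.4921 -0.0022  0.0174] F [-1.4 -1.5 12.8] Mz [-0.494  0.754  0.045] blade -55.1 tz [ 1.6e-03 -3.0e-04 -1.0e+00] w 0.0206
delta tool cm [ 0.06 -0.   -0.06]
```

Blade at -55°, so the slot must be at about -46° (turn ≈ 1.33). Let it spring up, ease the blade back to mid-play, then withdraw.

send_rows(
  increments=[
    [1.5,0,0,-0.15,0],
    [1.5,0,0,-0.3,0],
    [1.5,0,0,-0.45,0],
    [1.5,0,0,-0.55,0],
    [1.5,0,0,-0.6,0],
  ],
)

```text
time: 14.3
ee_pos: [0.4909, -0.0015, 0.1346]
tool_rot: [[-0.574, 0.819, -0.0], [0.819, 0.574, -0.0], [0.0, -0.0, -1.0]]
ft_force: [-0.3, -0.0, -0.6]
width: 0.0203
```

```bash
python3 -c "
from st import *
st([.4917,-.0017,.018])"
```

```text
t 14.3 q [-35.9  44. ] p [ 0.4909 -0.0015  0.1346] tip [ 0.4909 -0.0015  0.0222] F [-0.3 -0.  -0.6] Mz [ 0.028 -0.008 -0.032] blade -54.9 tz [-3.e-04 -1.e-04 -1.e+00] w 0.0203
delta tool cm [-0.06  0.06  0.42]
```

send_rows(
  increments=[
    [1.5,0,0,-0.05,-4],
    [1.5,0,0,-0.1,-8],
    [1.5,0,0,-0.15,-8],
    [1.5,0,0,-0.2,-8],
  ],
)

```text
time: 14.63
ee_pos: [0.4909, -0.0015, 0.1366]
tool_rot: [[-0.681, 0.732, -0.0], [0.732, 0.681, -0.0], [0.0, -0.0, -1.0]]
ft_force: [0.5, 0.0, -0.6]
width: 0.02
```

```bash
python3 -c "
from st import *
st([.4917,-.0017,.018])"
```

```text
t 14.63 q [-34.5  50.9] p [ 0.4909 -0.0015  0.1366] tip [ 0.4909 -0.0015  0.0242] F [ 0.5  0.  -0.6] Mz [-0.028  0.015 -0.002] blade -47.1 tz [-4.e-04 -0.e+00 -1.e+00] w 0.02
delta tool cm [-0.07  0.05  0.62]
```

At bit z 0.0222 (well below the head's top), blade at -55°, with no load and no torque: the screw is locked and sprung up. Withdraw, turn back to -10°, and go over the block.

send_rows(
  increments=[
    [1.5,0,0,-1.5,0],
    [1.5,0,0,-3.5,0],
    [1.5,0,0,-6,0],
    [1.5,0,0,-8.5,0],
    [1.5,0,0,-10.5,0],
  ],
)

```text
time: 15.05
ee_pos: [0.4913, -0.0017, 0.2433]
tool_rot: [[-0.681, 0.733, 0.001], [0.733, 0.681, 0.0], [-0.0, 0.001, -1.0]]
ft_force: [-0.3, 0.1, -1.1]
width: 0.0205
```

send_rows(
  increments=[
    [1.5,0,0,0,-7],
    [1.5,0,0,0,-14],
    [1.5,0,0,0,-21],
    [1.5,0,0,0,-28],
    [1.5,0,0,0,-34],
  ],
)

```text
time: 15.47
ee_pos: [0.491, -0.0014, 0.2416]
tool_rot: [[-0.975, 0.22, -0.0], [0.22, 0.975, 0.0], [0.0, 0.0, -1.0]]
ft_force: [-0.1, -0.2, -1.3]
width: 0.0206
```

send_rows(
  increments=[
    [1.5,0,0,0,-3],
    [1.5,0,0,0,-3],
  ],
)

```text
time: 15.63
ee_pos: [0.4909, -0.0015, 0.2416]
tool_rot: [[-0.985, 0.172, -0.0], [0.172, 0.985, 0.0], [0.0, 0.0, -1.0]]
ft_force: [0.6, 0.3, -0.9]
width: 0.0205
```

send_rows(
  increments=[
    [1.5,0.7,2.6,0,0],
    [1.5,1.4,5.2,0,0],
    [1.5,2.1,7.8,0,0],
    [1.5,2.8,10.4,0,0],
    [1.5,3.5,13,0,0],
  ],
)

```text
time: 16.05
ee_pos: [0.4787, 0.1338, 0.2417]
tool_rot: [[-0.984, 0.177, -0.0], [0.177, 0.984, 0.0], [0.0, 0.0, -1.0]]
ft_force: [0.7, 0.2, -1.2]
width: 0.0203
```

send_rows(
  increments=[
    [1.5,0.9,3,0,0],
    [1.5,1.8,6,0,0],
    [1.5,2.7,9,0,0],
    [1.5,3.5,12,0,0],
    [1.5,3.9,14,0,0],
  ],
)

```text
time: 16.47
ee_pos: [0.4635, 0.2808, 0.2414]
tool_rot: [[-0.985, 0.174, -0.001], [0.174, 0.985, 0.001], [0.001, 0.001, -1.0]]
ft_force: [0.8, -0.2, -0.5]
width: 0.0205
```

send_rows(
  increments=[
    [1.5,0.2,1,0,0],
    [1.5,0.2,1,0,0],
    [1.5,0.2,1,0,0],
  ],
)

```text
time: 16.72
ee_pos: [0.4647, 0.2864, 0.2414]
tool_rot: [[-0.985, 0.174, -0.0], [0.174, 0.985, -0.001], [0.0, -0.001, -1.0]]
ft_force: [0.1, -0.5, -1.0]
width: 0.0206
```

```bash
python3 -c "
from st import *
st([.464,.290,.085])
a=shot('scene','s4');s=state();tip=s['ee_pos']+s['tool_rot']@[0,0,.1124];print(proj(a,tip),proj(a,[.464,.290,.078]))
c=lambda x,y:cv2.resize(a['color'][y:y+75,x:x+50],(400,600),interpolation=cv2.INTER_CUBIC)
cv2.imwrite('pics/c6.png',np.hstack([c(232,175),c(314,283)]))"
```

```text
t 16.72 q [-55.1  49.3] p [0.4647 0.2864 0.2414] tip [0.4647 0.2862 0.129 ] F [ 0.1 -0.5 -1. ] Mz [-0.009  0.007 -0.002] blade -10.0 tz [-3.0e-04 -1.3e-03 -1.0e+00] w 0.0206
delta tool cm [0.13 0.36 4.4 ]
[258.1784307  210.93460042] [257.90385723 223.77664904]
```

View pics/c6.png

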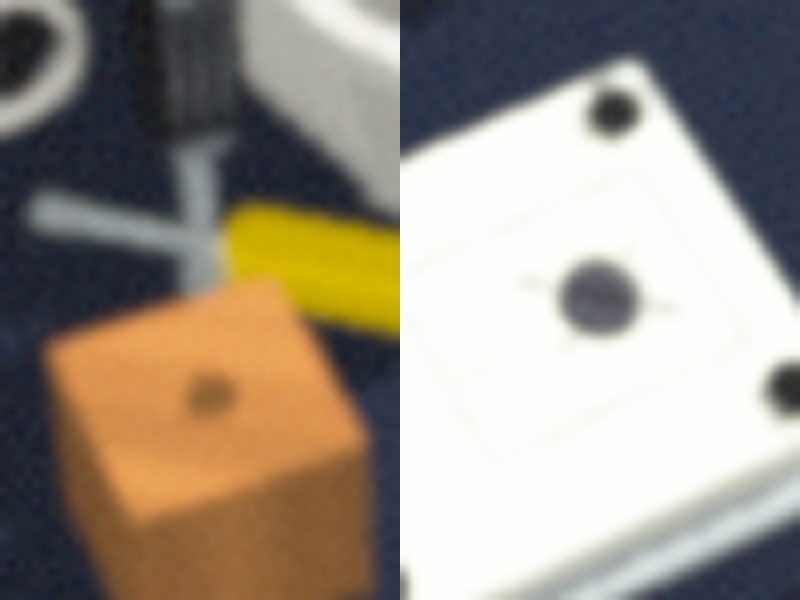

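Right half: the dark band in the screw now lines up with the bars. Left: hole at (258.4,224.4), bit at (257.6,210.6), a few mm short. Correct and lower.

send_rows(
  increments=[
    [1.5,0.03,0.15,0.5,0],
    [1.5,0.07,0.3,1.5,0],
    [1.5,0.07,0.3,2.5,0],
    [1.5,0.07,0.3,3.5,0],
    [1.5,0.07,0.3,4,0],
  ],
)

```text
time: 17.18
ee_pos: [0.4636, 0.2896, 0.1997]
tool_rot: [[-0.985, 0.173, -0.002], [0.173, 0.985, -0.002], [0.002, -0.002, -1.0]]
ft_force: [-1.5, -0.2, -1.5]
width: 0.0202
```

send_rows(
  increments=[
    [1.5,0,0,0,0],
    [1.5,0,0,0,0],
  ],
)

```text
time: 17.35
ee_pos: [0.4643, 0.2902, 0.2013]
tool_rot: [[-0.985, 0.173, -0.001], [0.173, 0.985, -0.001], [0.001, -0.001, -1.0]]
ft_force: [0.2, 0.4, -0.9]
width: 0.0205
```

```bash
python3 -c "
from st import *
st([.4643,.2895,.008])"
```

```text
t 17.35 q [-54.7  50. ] p [0.4643 0.2902 0.2013] tip [0.4642 0.2901 0.0889] F [ 0.2  0.4 -0.9] Mz [ 0.006  0.018 -0.04 ] blade -10.0 tz [-7.e-04 -8.e-04 -1.e+00] w 0.0205
delta tool cm [-0.02 -0.05  8.09]
```

send_rows(
  increments=[
    [1.5,0,-0.03,0.4,0],
    [1.5,0,-0.03,0.8,0],
    [1.5,0,-0.03,1.2,0],
    [1.5,0,-0.03,1.6,0],
    [1.5,0,-0.03,2,0],
  ],
)

```text
time: 17.77
ee_pos: [0.4643, 0.2903, 0.1814]
tool_rot: [[-0.985, 0.172, 0.0], [0.172, 0.985, 0.0], [-0.0, 0.0, -1.0]]
ft_force: [0.6, 0.3, -1.2]
width: 0.0203
```

send_rows(
  increments=[
    [1.5,0,0,0.8,0],
    [1.5,0,0,1.6,0],
    [1.5,0,0,2.4,0],
    [1.5,0,0,3.2,0],
    [1.5,0,0,4,0],
  ],
)

```text
time: 18.18
ee_pos: [0.4642, 0.2901, 0.1407]
tool_rot: [[-0.985, 0.173, -0.0], [0.173, 0.985, -0.0], [0.0, -0.0, -1.0]]
ft_force: [-0.2, 0.6, -1.1]
width: 0.0201
```

send_rows(
  increments=[
    [1.5,0,0,0.5,0],
    [1.5,0,0,1,0],
    [1.5,0,0,1.4,0],
    [1.5,0,0,1.7,0],
    [1.5,0,0,1.7,0],
  ],
)

```text
time: 18.6
ee_pos: [0.4641, 0.2901, 0.1242]
tool_rot: [[-0.985, 0.173, -0.001], [0.173, 0.985, -0.0], [0.0, -0.001, -1.0]]
ft_force: [0.3, 0.2, -0.8]
width: 0.0205
```

```bash
python3 -c "
from st import *
st([.4643,.2895,.008])"
```

```text
t 18.6 q [-53.2  52.3] p [0.4641 0.2901 0.1242] tip [0.4641 0.2901 0.0118] F [ 0.3  0.2 -0.8] Mz [-0.044 -0.06   0.014] blade -9.9 tz [-6.e-04 -5.e-04 -1.e+00] w 0.0205
delta tool cm [-0.03 -0.05  0.38]
```

send_rows(
  increments=[
    [1.5,0,0,0.15,0],
    [1.5,0,0,0.3,0],
    [1.5,0,0,0.4,0],
    [1.5,0,0,0.4,0],
  ],
)

```text
time: 18.93
ee_pos: [0.4643, 0.2902, 0.1207]
tool_rot: [[-0.985, 0.173, 0.0], [0.173, 0.985, 0.0], [-0.0, 0.0, -1.0]]
ft_force: [0.8, 0.1, -1.4]
width: 0.0202
```

send_rows(
  increments=[
    [2.5,0,0,0,0],
    [3.5,0,0,0,0],
    [4.5,0,0,0,0],
    [5,0,0,0,0],
    [5,0,0,0,0],
  ],
)

```text
time: 19.35
ee_pos: [0.4644, 0.2903, 0.1209]
tool_rot: [[-0.985, 0.173, 0.0], [0.173, 0.985, 0.0], [-0.0, 0.0, -1.0]]
ft_force: [-0.5, 0.5, -0.3]
width: 0.0501
```

send_rows(
  increments=[
    [5,0,0,0,0],
    [5,0,0,-1,0],
    [5,0,0,-3,0],
    [5,0,0,-5,0],
    [5,0,0,-8,0],
  ],
)

```text
time: 19.77
ee_pos: [0.4634, 0.2895, 0.2008]
tool_rot: [[-0.985, 0.173, -0.002], [0.173, 0.985, -0.002], [0.002, -0.002, -1.0]]
ft_force: [0.4, 0.3, -0.7]
width: 0.0498
```

send_rows(
  increments=[
    [5,0,0,-3,0],
    [5,0,0,-6,0],
    [5,0,0,-9,0],
    [5,0,0,-9,0],
    [5,0,0,-9,0],
  ],
)

```text
time: 20.18
ee_pos: [0.4652, 0.2906, 0.2933]
tool_rot: [[-0.985, 0.173, 0.003], [0.173, 0.985, 0.003], [-0.003, 0.004, -1.0]]
ft_force: [-0.6, 0.5, -0.3]
width: 0.0499
```

```bash
python3 -c "
from st import *
st()
a=shot('scene','s5')
c=lambda x,y:cv2.resize(a['color'][y:y+75,x:x+50],(400,600),interpolation=cv2.INTER_CUBIC)
cv2.imwrite('pics/c7.png',np.hstack([c(232,185),c(314,283)]))
d=cv2.absdiff(cv2.GaussianBlur(a['color'],(5,5),0),cv2.GaussianBlur(cv2.imread('pics/s0.png'),(5,5),0)).max(2)
for n,(x,y,w,h) in dict(mug=(195,160,35,45),salt=(335,232,22,34),mill=(402,282,46,58)).items():print(n,d[y:y+h,x:x+w].mean().round(1))"
```

```text
t 20.18 q [-55.9  48.2] p [0.4652 0.2906 0.2933] tip [0.4656 0.291  0.1809] F [-0.6  0.5 -0.3] Mz [-0.017 -0.005  0.042] blade -9.9 tz [ 0.0032  0.0031 -1.    ] w 0.0499
mug 9.8
salt 3.2
mill 2.5
```

View pics/c7.png

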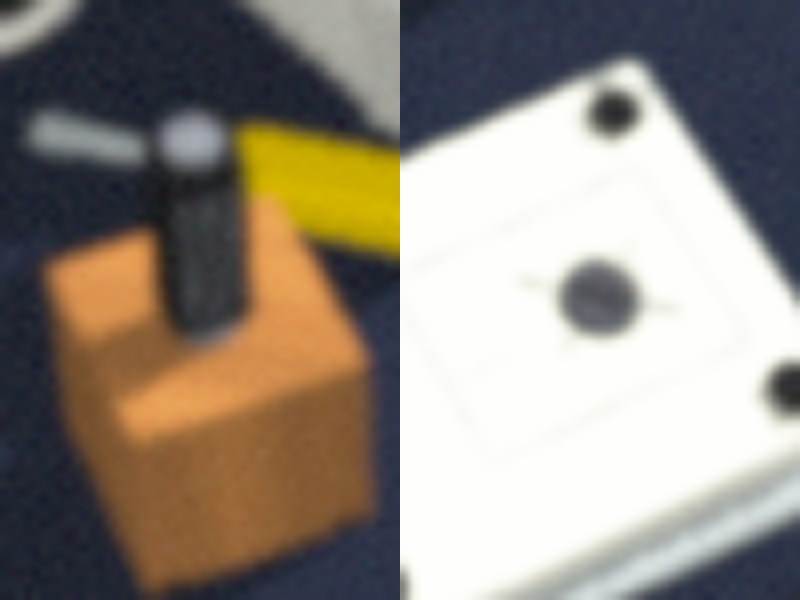

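The driver stands in the block on its shoulder and is let go, and the slot lies along the bars. Shaker and mill windows are unchanged. The mug window differs slightly (shadow of the toppled yellow tool), but its centre is still at about (214,182). Settle and hand in.

send_rows(
  increments=[
    [5,0,0,0,0],
    [5,0,0,0,0],
    [5,0,0,0,0],
    [5,0,0,0,0],
    [5,0,0,0,0],
  ],
)

```text
time: 20.65
ee_pos: [0.4642, 0.2901, 0.2903]
tool_rot: [[-0.985, 0.173, -0.001], [0.173, 0.985, -0.001], [0.001, -0.001, -1.0]]
ft_force: [-0.5, -0.3, 0.1]
width: 0.0496
```

```bash
python3 -c "
from st import *
st(); print(finish_job())"
```

```text
t 20.65 q [-55.8  48.2] p [0.4642 0.2901 0.2903] tip [0.4641 0.29   0.1779] F [-0.5 -0.3  0.1] Mz [ 0.006  0.044 -0.018] blade -9.9 tz [-7.e-04 -7.e-04 -1.e+00] w 0.0496
the job is handed in; nothing more can be done
None
```

I handed the job in at about 20.7 s; no verdict is reported. The smaller black screwdriver came out of its block, its bit went into the screw's slot, and I pushed with about 12–15.5 N. I then turned it clockwise until the blade stood at -55°, which puts the screw at about 1.33 rad. The screw sprang up, and the screwdriver went back into its block and was let go.

**What the last checks showed:**
- **Slot fit:** with the bit lifted clear of the slot's floor, a side force of 3.2 N remained, so the blade was in the slot before I pushed.
- **Lock:** after release the bit sat in the slot at -55° with no load or torque. The last picture shows the slot's dark band along the black bars. The screw's angle itself cannot be measured, so 1.33 rad is worked out from the blade angle.
- **Screwdriver:** it slid into the hole freely and stands upright on its shoulder, with the gripper about 17 cm above where it let go.
- **Salt shaker and pepper mill:** unchanged in the before-and-after pictures.

**What disagreed:**
- The free-standing yellow screwdriver was found lying behind the block before my first grasp. No contact showed in the force readings, and it did no harm.
- The mug's part of the picture differed a little from the start. I put this down to the fallen yellow tool and shadows: the mug's centre read the same pixel position in the picture taken after I lifted the screwdriver, though I did not re-measure it at the end.

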